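# Hang the lift-off cupboard door and swing it shut

## Robot

A 6-joint arm with a two-finger parallel gripper is mounted at the origin on a cart in front of the work surface, level with it; the furniture and walls round the work are solid. World frame = base frame: x ahead of the robot, y to its left, z up, the work surface at z = 0. Lengths are in mm, angles in rad, forces in N, time in s.
With the tool pointing down it reaches from about 275 to 1000 mm from the base axis. Payload 8.4 kg.
Tool frame: the origin (TCP) lies on the centre line of the jaws, within the pads' length; the fingertips stand 25 mm ahead of it and the grasp point (between the pads) lies 6 mm ahead of it; z points along the fingers, x is the direction in which the jaws open and shut, and the axes are right-handed (so a half turn about z gives the same grasp; the last joint's range is limited). The gripper opens to 85 mm and grips with 20 to 120 N. Pads are 22 mm wide; open, the fingers measure 114 mm over their backs; the gripper's body (76 mm by 85 mm) begins 54 mm behind the grasp point. The pads swing forward as they close: fully open they stand 13 mm farther back than shut.
Start: joints at [1.143, 0.353, 1.633, -0, 1.155, -0.002], TCP at [258.155, 569.196, 256.281] pointing down, gripper open.
Joint ranges: [-2.63, 2.63], [-0.92, 2.1], [0.06, 2.66], [-1.3, 4.44], [0, 2.69], [-3.02, 3.02]. Speed limits (rad/s): [2.22, 2.22, 2.79, 3.14, 3.14, 3.14].

## Interface

Orientations are given as [roll, pitch, yaw] about the fixed x, y, z axes, in that order (R = Rz(yaw) Ry(pitch) Rx(roll)).
In Python, from rig import r gives the robot as it stands. The module is installed in compiled form; this text tells all that it offers.
- The arm moves only by the tool jog_arm, never from a script. Its argument "deltas" is a list of rows, each an object with "gripper": the gripper command: -1 is fully open, 1 is shut, values between are in proportion; "translation": the shift along the world's x, y, z in units of 10 cm (1.0 is 10 cm), a list of three; "dr": the turn, a rotation vector about the world's x, y, z in units of pi/2 rad (1.0 is pi/2 rad), a list of three. In form: [{"gripper": gripper, "translation": [x, y, z], "dr": [wx, wy, wz]}, ...]. A call has 1 to 12 rows; each row shifts and turns the commanded pose from where the row before left it; what a row does not reach is not made up. A row lasts 1/12 s, in which the tool goes at most 41.7 mm and 7.16 degrees, less where a joint would pass 70% of its speed; a pose out of reach is approached as far as the arm can. A call with a number of a shift or a turn outside -1 to 1 is refused whole. A call with a gripper value outside its range is refused whole. The fingers move at their own pace and stop on an object; "squeeze" is the grip in N (left out, the last holds). Time passes only in rows, so rows that do not move let the fingers close. It gives the time, the measured TCP pose, the force and the opening at its end, in the units of the state.
- r.sense(): the state, without advancing time (a new reading comes with each control period).
- r.grab_frame(name): name is "scene" or "top" or "wrist"; returns the picture (384x512x3 uint8, blue, green, red); there is no depth.
- r.calibration(name): a dict with "mtx" (3x3 intrinsics, pixels), "world_from_camera" (4x4, takes a point from camera to world coordinates). Camera axes: x right, y down, z forward; pixel columns grow to the right and rows downward; lengths in mm; the calibration is good to about 2 mm. The wrist camera is an equidistant fisheye: a pixel r from the principal point sees the ray r / f radians off the axis. A picture is of the moment at which its call begins: read the wrist's pose just before it. calibration takes no time and is no camera call; for the wrist camera it gives the pose at the moment of the call.
- r.sign_off(): hands the job in, once; it reports no verdict.
The state is a dict: "clock": time; "qpos": joint angles; "qvel": joint speeds; "joint_efforts": joint torques, N m; "eef_pos": TCP position; "tcp_rot": TCP orientation; "contact_force": force on the tool from outside, world axes, zero at the start; "wrist_torque": the same for the moment, N m; "opening": opening from 0.0 (shut) to 1.0 (fully open).
Only numpy, scipy, OpenCV 4.12 (cv2) and the standard library are available. Lean on these libraries where they do the work, as an engineer would, in place of code of your own. Each camera call takes 0.05 s, during which the arm holds its last target. There are 200 camera calls.

## Task

Lift the cupboard door out of its wooden stand and hang it back on the small parts cupboard: hold it upright, standing open roughly square to the cupboard, find the two hinge pins by feel without forcing anything, and lower both hinge sockets over them gently until the door is fully down. Then let go and gently swing the door fully shut, leaving the other things on the bench alone.

Things in the scene. Friction and masses are not known exactly. Their poses are not given: they have to be found in the camera images.
- cupboard: Small open wooden cupboard without its door, fixed; 110 deep (x), 190 wide (y), 184 high. Origin: centre of its underside. Its -x axis points out of the open front (front plane at x = -55), z up. At the left of the front (+y) a dark steel hinge rail carries two upright pintles on one vertical axis. Two 3 thick rubber bumpers on the front at y = -64 stop the shut door.
- hinge_mark (a point): Nominal foot of the lower pintle (top of its bracket), at (-70, 87, 34) in the cupboard, axes parallel to the cupboard's. The rail is screwed on through slots: the real pair of pintles stands anywhere up to 6 to either side of this mark along the cupboard's y (exact in x and z). This shift is in no reading: feel for it (or look). The rail does not move under gentle forces.
- upper_mark (a point): The same for the upper pintle: 74 straight above hinge_mark, with the same shift. Each pintle is a pin 9 in diameter and 16 tall with a 1.5 bevel round its top, standing on a bracket that reaches 8 round its axis.
- board_edge (a point): Middle of the lower front edge of the cupboard's top board, at (-72, 0, 170) in the cupboard; the board is 206 wide (y) and 14 thick, its top at z = 184. A shut door ends 4 under it, so the door can be hung only standing open. Near the cupboard do not raise the open door more than 40 over its seated height, or its upper socket meets the board.
- door: Loose wooden frame door, 22 thick (x), 150 wide (y), 150 high, 0.25 to 0.5 kg. Origin: centre of its underside; -x is its front, with a brass knob 22 long near the free edge; +y its hinge edge, z up. Shut, its axes are parallel to the cupboard's; square open it is turned -90 degrees about z (clockwise from above), free edge to the robot, front to the left. Hung, its underside is at z = 16.
- door_hinge (a point): On the door at (0, 87, 18): centre of the lower end of the lower socket. The upper socket is 74 above. Sockets are upright steel tubes, 23 outside and 11 inside diameter, 20 high, open at both ends. Fully down, their lower ends rest on the brackets. The door then swings easily, with 1 play all round, so it may sag by up to 0.03 rad.
- door_top (a point): On the door at (0, 0, 150): middle of its top edge, which is free to be gripped across its 22 thickness. The top frame rail is 35 high; below it a thinner panel is recessed.
- door_free_edge (a point): On the door at (0, -75, 75): mid-height of the edge away from the hinge. To shut the door, push its front near here; it turns +90 degrees (anticlockwise from above) from square open to shut.
- stand: Low wooden stand, fixed, 100 (x) by 130 (y), with four upright blocks forming a slot 28 wide along its y axis in which the door stands upright, axes parallel to the stand's. Slot floor at z = 12, tops of the blocks at z = 54: lift the door straight up by more than 45. Origin: centre of its underside.
- mug: Bystander: white enamel mug, 82 x 113 x 80, origin at its underside.
- bung_0: Bystander: wooden bung, 50 diameter, 34 high, origin at its underside.
- mallet: Bystander: wooden mallet lying down, 120 x 260 x 69, origin at its underside.
- oil_can: Bystander: small oil can with a spout, 69 x 91 x 166, origin at its underside.
- hammer: Bystander: hammer lying down, 296 x 114 x 35, origin at its underside.

How it is judged:
By the outcome, as a careful person would: the job done as asked, in the order asked, and still so for the second after the job is handed in, with the robot touching nothing.
It also fails if it takes over 67 s, if anything falls off the work surface, if the arm or the gripper's body presses on something with over 40 N, if the wrist force passes 120 N, or if a joint passes its speed limit or range.

## Working session

There is one attempt and no reset: what is moved stays moved. The work goes in short steps, Python scripts to look and compute and a tool call to move; the robot and the scene stay as the last step left them, time stands still between calls to the robot, and variables do not carry over. Pictures are saved under pics/ and viewed, about 8 in all and at most 12, crops included, and the job is handed in when it is done.

Besides the shell and the picture viewer there is one more tool, called after "Emit:" as name([rows], argument=value, ...), one row to a line, values as JSON. jog_arm: Moves the arm, as the interface text tells. Shifts and turns lie within -1 to 1; 1 stands for 10 cm of shift or pi/2 rad of turn. Its arguments: {"type":"object","properties":{"deltas":{"type":"array"},"squeeze":{"type":"number"}},"required":["deltas"]}

```bash
mkdir -p pics; cat > h.py <<'E'
from rig import r
import numpy as np, cv2
def ray(name,u,v,cal=None):
    c=cal or r.calibration(name); K=np.array(c["mtx"]);T=np.array(c["world_from_camera"])
    a=(u-K[0,2])/K[0,0]; b=(v-K[1,2])/K[1,1]
    if name=="wrist":
        t=np.hypot(a,b); d=np.array([a/t*np.sin(t),b/t*np.sin(t),np.cos(t)]) if t>1e-9 else np.array([0,0,1.])
    else: d=np.array([a,b,1.])
    return T[:3,3],T[:3,:3]@d
def on_z(name,u,v,z,cal=None):
    o,d=ray(name,u,v,cal); return o+d*(z-o[2])/d[2]
def proj(name,P,cal=None):
    c=cal or r.calibration(name); K=np.array(c["mtx"]);T=np.array(c["world_from_camera"])
    p=T[:3,:3].T@(np.array(P,float)-T[:3,3])
    if name=="wrist":
        t=np.arctan2(np.hypot(p[0],p[1]),p[2]);q=np.hypot(p[0],p[1]); p=np.array([p[0]/q*t,p[1]/q*t,1])
    return K[0,0]*p[0]/p[2]+K[0,2],K[1,1]*p[1]/p[2]+K[1,2]
E
python3 - <<'E'
from h import *
s=r.sense();print(s)
a=r.grab_frame("scene");b=r.grab_frame("top")
cv2.imwrite("pics/scene0.png",a);cv2.imwrite("pics/top0.png",b)
for n in("scene","top"):
    c=r.calibration(n);print(n,np.round(c["mtx"],1).tolist(),np.round(c["world_from_camera"],3).tolist())
E
```

```text
{'clock': 0.0, 'qpos': array([ 1.14263639e+00,  3.53630674e-01,  1.63413813e+00, -1.53419844e-05,
        1.15519137e+00, -2.40307740e-03]), 'qvel': array([-0.00151434, -0.00108662,  0.00077479,  0.0013867 ,  0.00053035,
        0.00040762]), 'joint_efforts': array([ 2.92840123e-03, -6.05245614e+01, -3.42076600e+01,  2.74258873e-04,
        9.23670188e-03,  1.93565526e-06]), 'eef_pos': array([257.95435676, 568.80078463, 255.57085693]), 'tcp_rot': array([3.14158191e+00, 1.36754953e-03, 1.14504566e+00]), 'contact_force': array([ 0.10216142,  0.04386797, -0.35294439]), 'wrist_torque': array([-0.0283427 ,  0.04323476,  0.0043249 ]), 'opening': 0.9991393451933637}
scene [[457.0, 0.0, 256.7], [0.0, 457.0, 187.6], [0.0, 0.0, 1.0]] [[0.875, -0.303, 0.378, -66.838], [-0.484, -0.531, 0.695, -1147.105], [-0.01, -0.791, -0.611, 1147.835], [0.0, 0.0, 0.0, 1.0]]
top [[358.3, 0.0, 256.2], [0.0, 358.3, 184.7], [0.0, 0.0, 1.0]] [[-0.026, -0.993, 0.112, 410.464], [-1.0, 0.025, -0.01, 20.258], [0.007, -0.113, -0.994, 1239.176], [0.0, 0.0, 0.0, 1.0]]
```

View pics/scene0.png

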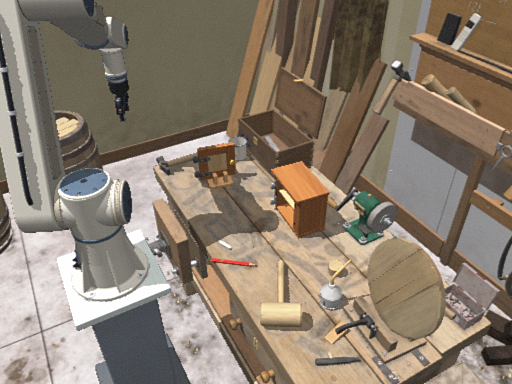

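View pics/top0.png

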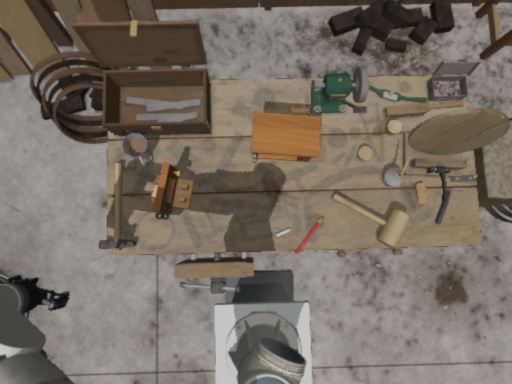

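The scene view shows the door in its stand at about (215,165) px, with the knob to the right, and the cupboard at about (300,195). In the top view the door is at about (165,188) and the cupboard top at about (287,135). Next I'll enlarge crops of both.

```bash
python3 - <<'E'
import cv2,numpy as np
b=cv2.imread("pics/top0.png");a=cv2.imread("pics/scene0.png")
f=lambda im,x,y,w,h,s:cv2.resize(im[y:y+h,x:x+w],None,fx=s,fy=s,interpolation=cv2.INTER_CUBIC)
c1=f(b,120,95,220,140,3.6)[:, :792]
cv2.imwrite("pics/c1.png",c1)
c2=f(a,150,120,200,130,4)
cv2.imwrite("pics/c2.png",c2)
E
```

```text
(no output)
```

View pics/c1.png

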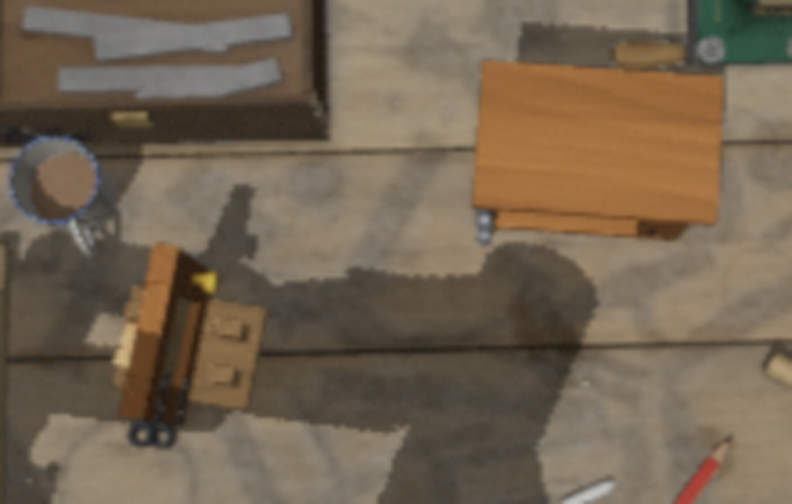

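View pics/c2.png

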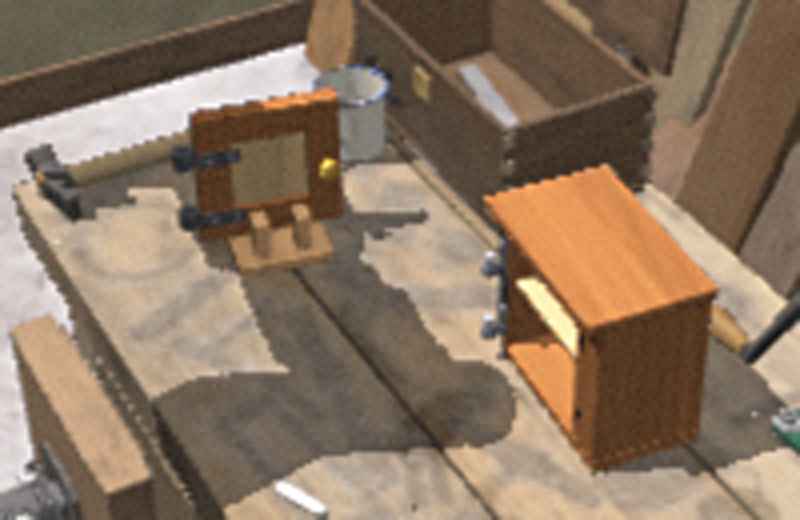

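```bash
python3 - <<'E'
from h import *
g=lambda p:((p[0]+.5)/3.6-.5+120,(p[1]+.5)/3.6-.5+95)
g2=lambda p:((p[0]+.5)/4-.5+150,(p[1]+.5)/4-.5+120)
D=[on_z("top",*g(p),162)[:2] for p in[(154,243),(181,248),(147,420),(120,415)]]
C=[on_z("top",*g(p),184)[:2] for p in[(483,60),(725,75),(717,223),(473,207)]]
for n,Q in(("door",D),("cup",C)):
    Q=np.array(Q);print(n,Q.round(1).tolist(),Q.mean(0).round(1),[round(float(np.linalg.norm(Q[i]-Q[(i+1)%4])),1) for i in range(4)])
    for i in range(4):
        d=Q[(i+1)%4]-Q[i];print(round(float(np.degrees(np.arctan2(d[1],d[0]))),1),end=" ")
    print()
# scene cross-checks
print("scene cup",[on_z("scene",*g2(p),184)[:2].round(1) for p in[(485,198),(608,165),(717,293),(590,327)]])
print("scene door",[on_z("scene",*g2(p),162)[:2].round(1) for p in[(190,115),(337,92)]])
E
```

```text
door [[608.5, 292.8], [603.6, 270.0], [459.3, 298.1], [464.0, 320.5]] [533.8 295.4] [23.3, 147.0, 22.9, 147.1]
-102.0 169.0 78.1 -10.9 
cup [[754.1, 11.1], [736.3, -192.5], [609.8, -180.0], [628.3, 22.6]] [682.1 -84.7] [204.4, 127.0, 203.4, 126.3]
-95.0 174.4 84.8 -5.2 
scene cup [array([627.3,  19.4]), array([753.5,   8.3]), array([ 727.7, -198. ]), array([ 609.5, -183. ])]
scene door [array([460.5, 314.4]), array([606.7, 279.9])]
```

Emit:
jog_arm([
  {"gripper": -1, "translation": [0.251, -0.249, 0], "dr": [0, 0, 0.0135]},
  {"gripper": -1, "translation": [0.251, -0.249, 0], "dr": [0, 0, 0.0135]},
  {"gripper": -1, "translation": [0.251, -0.249, 0], "dr": [0, 0, 0.0135]},
  {"gripper": -1, "translation": [0.251, -0.249, 0], "dr": [0, 0, 0.0135]},
  {"gripper": -1, "translation": [0.251, -0.249, 0], "dr": [0, 0, 0.0135]},
  {"gripper": -1, "translation": [0.251, -0.249, 0], "dr": [0, 0, 0.0135]},
  {"gripper": -1, "translation": [0.251, -0.249, 0], "dr": [0, 0, 0.0135]},
  {"gripper": -1, "translation": [0.251, -0.249, 0], "dr": [0, 0, 0.0135]},
  {"gripper": -1, "translation": [0.251, -0.249, 0], "dr": [0, 0, 0.0135]},
  {"gripper": -1, "translation": [0.251, -0.249, 0], "dr": [0, 0, 0.0135]},
  {"gripper": -1, "translation": [0.251, -0.249, 0], "dr": [0, 0, 0.0135]},
  {"gripper": -1, "translation": [0, 0, 0], "dr": [0, 0, 0]},
], squeeze=60)

```text
clock: 1.1
eef_pos: [537.8, 291.2, 256.0]
tcp_rot: [3.14, 0.001, 1.376]
contact_force: [-0.0, -0.9, -0.0]
opening: 1.004
```

```bash
python3 - <<'E'
from h import *
s=r.sense();print(s["clock"],s["eef_pos"].round(1),s["tcp_rot"].round(4))
c=r.calibration("wrist");a=r.grab_frame("wrist");cv2.imwrite("pics/w1.png",a)
print(np.round(c["mtx"],1).tolist(),np.round(c["world_from_camera"],3).tolist())
import pickle;pickle.dump(c,open("w1.pkl","wb"))
E
```

```text
1.1 [537.8 291.2 256. ] [3.1399e+00 1.3000e-03 1.3761e+00]
[[297.3, 0.0, 249.5], [0.0, 297.3, 192.9], [0.0, 0.0, 1.0]] [[0.193, 0.944, 0.268, 471.444], [0.981, -0.185, -0.054, 304.018], [-0.002, 0.273, -0.962, 373.874], [0.0, 0.0, 0.0, 1.0]]
```

View pics/w1.png

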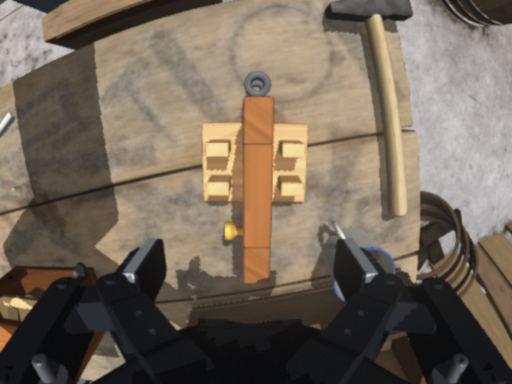

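The wrist camera sits on the hinge side. It sees the door top from (245,97)/(274,97) to (243,283)/(270,283) and the upper socket at (257,84).

```bash
python3 - <<'E'
from h import *
import pickle;c=pickle.load(open("w1.pkl","rb"))
Q=np.array([on_z("wrist",*p,162,c)[:2] for p in[(245,97),(274,97),(270,283),(243,283)]])
print(Q.round(1).tolist(),Q.mean(0).round(1))
d=(Q[0]+Q[1]-Q[2]-Q[3])/2;print(np.linalg.norm(d),np.degrees(np.arctan2(d[1],d[0]))-90)
print("socket",on_z("wrist",257,84,124,c)[:2].round(1))
s=r.sense();print(s["clock"],s["eef_pos"].round(1))
E
```

```text
[[461.3, 302.4], [465.1, 322.4], [611.1, 293.8], [606.6, 271.5]] [536.  297.5]
148.64386518702773 78.45390613838094
socket [450.6 314. ]
1.15 [536.  293.  255.9]
```

Emit:
jog_arm([
  {"gripper": -0.4, "translation": [-0.01, 0.035, -0.2], "dr": [0, 0, 0]},
  {"gripper": -0.4, "translation": [0, 0, -0.25], "dr": [0, 0, 0]},
  {"gripper": -0.4, "translation": [0, 0, -0.25], "dr": [0, 0, 0]},
  {"gripper": -0.4, "translation": [0, 0, -0.2], "dr": [0, 0, 0]},
  {"gripper": -0.4, "translation": [0, 0, -0.1], "dr": [0, 0, 0]},
  {"gripper": -0.2, "translation": [0, 0, 0], "dr": [0, 0, 0]},
  {"gripper": 1, "translation": [0, 0, 0], "dr": [0, 0, 0]},
  {"gripper": 1, "translation": [0, 0, 0], "dr": [0, 0, 0]},
  {"gripper": 1, "translation": [0, 0, 0], "dr": [0, 0, 0]},
  {"gripper": 1, "translation": [0, 0, 0], "dr": [0, 0, 0]},
  {"gripper": 1, "translation": [0, 0, 0], "dr": [0, 0, 0]},
  {"gripper": 1, "translation": [0, 0, 0], "dr": [0, 0, 0]},
], squeeze=60)

```text
clock: 2.15
eef_pos: [534.0, 299.2, 157.8]
tcp_rot: [3.14, -0.002, 1.378]
contact_force: [-1.4, -0.3, 6.5]
opening: 0.249
```

Emit:
jog_arm([
  {"gripper": 1, "translation": [0, 0, 0], "dr": [0, 0, 0]},
  {"gripper": 1, "translation": [0, 0, 0], "dr": [0, 0, 0]},
], squeeze=80)

```text
clock: 2.32
eef_pos: [534.0, 299.3, 157.9]
tcp_rot: [3.14, -0.002, 1.378]
contact_force: [-1.1, 0.1, 7.8]
opening: 0.243
```

Emit:
jog_arm([
  {"gripper": 1, "translation": [0, 0, 0.1], "dr": [0, 0, 0]},
  {"gripper": 1, "translation": [0, 0, 0.1], "dr": [0, 0, 0]},
  {"gripper": 1, "translation": [0, 0, 0.2], "dr": [0, 0, 0]},
  {"gripper": 1, "translation": [0, 0, 0.3], "dr": [0, 0, 0]},
  {"gripper": 1, "translation": [0, 0, 0.3], "dr": [0, 0, 0]},
  {"gripper": 1, "translation": [0, 0, 0.2], "dr": [0, 0, 0]},
  {"gripper": 1, "translation": [0, 0, 0], "dr": [0, 0, 0]},
  {"gripper": 1, "translation": [0, 0, 0], "dr": [0, 0, 0]},
])

```text
clock: 2.98
eef_pos: [533.7, 299.0, 277.8]
tcp_rot: [3.139, -0.002, 1.378]
contact_force: [-0.9, -0.1, -3.5]
opening: 0.243
```

```bash
python3 - <<'E'
from h import *
s=r.sense();print(s["clock"],s["eef_pos"].round(1),s["tcp_rot"].round(4),s["contact_force"],s["wrist_torque"],s["opening"],s["qpos"].round(2))
E
```

```text
2.9833 [533.7 299.  277.8] [ 3.1394e+00 -1.8000e-03  1.3782e+00] [-0.91713645 -0.06545878 -3.52836228] [-0.02867951  0.00764483 -0.03876017] 0.2429411459148458 [ 0.51  0.31  1.64 -0.    1.18 -0.87]
```

Emit:
jog_arm([
  {"gripper": 1, "translation": [-0.02, -0.111, 0], "dr": [0, 0, -0.0774]},
  {"gripper": 1, "translation": [-0.02, -0.111, 0], "dr": [0, 0, -0.0774]},
  {"gripper": 1, "translation": [-0.02, -0.111, 0], "dr": [0, 0, -0.0774]},
  {"gripper": 1, "translation": [-0.02, -0.111, 0], "dr": [0, 0, -0.0774]},
  {"gripper": 1, "translation": [-0.02, -0.111, 0], "dr": [0, 0, -0.0774]},
  {"gripper": 1, "translation": [-0.02, -0.111, 0], "dr": [0, 0, -0.0774]},
  {"gripper": 1, "translation": [-0.02, -0.111, 0], "dr": [0, 0, -0.0774]},
  {"gripper": 1, "translation": [-0.02, -0.111, 0], "dr": [0, 0, -0.0774]},
  {"gripper": 1, "translation": [-0.02, -0.111, 0], "dr": [0, 0, -0.0774]},
  {"gripper": 1, "translation": [-0.02, -0.111, 0], "dr": [0, 0, -0.0774]},
  {"gripper": 1, "translation": [-0.02, -0.111, 0], "dr": [0, 0, -0.0774]},
  {"gripper": 1, "translation": [-0.02, -0.111, 0], "dr": [0, 0, -0.0774]},
])

```text
clock: 3.98
eef_pos: [508.0, 164.7, 274.4]
tcp_rot: [3.14, 0.003, -0.087]
contact_force: [1.0, 0.0, -3.2]
opening: 0.244
```

Emit:
jog_arm([
  {"gripper": 1, "translation": [-0.02, -0.111, 0], "dr": [0, 0, -0.0774]},
  {"gripper": 1, "translation": [-0.02, -0.111, 0], "dr": [0, 0, -0.0774]},
  {"gripper": 1, "translation": [-0.02, -0.111, 0], "dr": [0, 0, -0.0774]},
  {"gripper": 1, "translation": [-0.02, -0.111, 0], "dr": [0, 0, -0.0774]},
  {"gripper": 1, "translation": [-0.02, -0.111, 0], "dr": [0, 0, -0.0774]},
  {"gripper": 1, "translation": [-0.02, -0.111, 0], "dr": [0, 0, -0.0774]},
  {"gripper": 1, "translation": [-0.02, -0.111, 0], "dr": [0, 0, -0.0774]},
  {"gripper": 1, "translation": [-0.02, -0.111, 0], "dr": [0, 0, -0.0774]},
  {"gripper": 1, "translation": [-0.02, -0.111, 0], "dr": [0, 0, -0.0774]},
  {"gripper": 1, "translation": [-0.02, -0.111, 0], "dr": [0, 0, -0.0774]},
  {"gripper": 1, "translation": [-0.02, -0.111, 0], "dr": [0, 0, -0.0774]},
  {"gripper": 1, "translation": [-0.02, -0.111, 0], "dr": [0, 0, -0.0774]},
])

```text
clock: 4.98
eef_pos: [483.9, 31.8, 274.6]
tcp_rot: [3.138, -0.0, -1.546]
contact_force: [0.0, 0.4, -2.4]
opening: 0.244
```

Emit:
jog_arm([
  {"gripper": 1, "translation": [-0.02, -0.111, -0.15], "dr": [0, 0, -0.0774]},
  {"gripper": 1, "translation": [0, 0, -0.25], "dr": [0, 0, 0]},
  {"gripper": 1, "translation": [0, 0, -0.25], "dr": [0, 0, 0]},
  {"gripper": 1, "translation": [0, 0, -0.15], "dr": [0, 0, 0]},
  {"gripper": 1, "translation": [0, 0, -0.05], "dr": [0, 0, 0]},
  {"gripper": 1, "translation": [0, 0, 0], "dr": [0, 0, 0]},
  {"gripper": 1, "translation": [0, 0, 0], "dr": [0, 0, 0]},
])

```text
clock: 5.57
eef_pos: [483.1, 21.3, 191.1]
tcp_rot: [3.141, -0.0, -1.661]
contact_force: [-0.1, 0.3, -2.8]
opening: 0.24
```

```bash
python3 - <<'E'
from h import *
import pickle
s=r.sense();print(s["clock"],s["eef_pos"].round(1),s["tcp_rot"].round(4),s["contact_force"],s["wrist_torque"].round(3),s["opening"],s["qpos"].round(2))
c=r.calibration("wrist");a=r.grab_frame("wrist");cv2.imwrite("pics/w2.png",a);pickle.dump(c,open("w2.pkl","wb"))
# prediction of the nominal pintles
for z in(50,124): print(np.round(proj("wrist",(628.8,7.5,z),c),1))
b=r.grab_frame("scene");cv2.imwrite("pics/s2.png",b)
E
```

```text
5.5667 [483.1  21.3 191.1] [ 3.1406e+00 -1.0000e-04 -1.6612e+00] [-0.13579725  0.30594472 -2.80831175] [ 0.03  -0.016  0.011] 0.24042986365365784 [0.04 0.21 1.99 0.   0.94 1.7 ]
[249.5  25.9]
[249.6  -5.1]
```

View pics/w2.png

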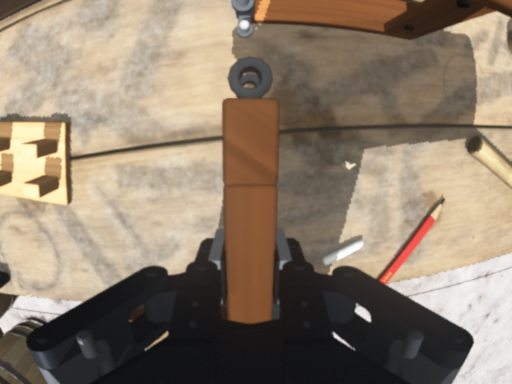

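The lower pintle shows at about (244,26) px, left of the nominal prediction (249.5,26). The upper socket ring is at (250,78). I'll zoom in on both.

```bash
python3 - <<'E'
import cv2
a=cv2.imread("pics/w2.png");cv2.imwrite("pics/w2c.png",cv2.resize(a[0:110,200:300],None,fx=5.4,fy=5.4,interpolation=cv2.INTER_CUBIC))
E
```

```text
(no output)
```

View pics/w2c.png

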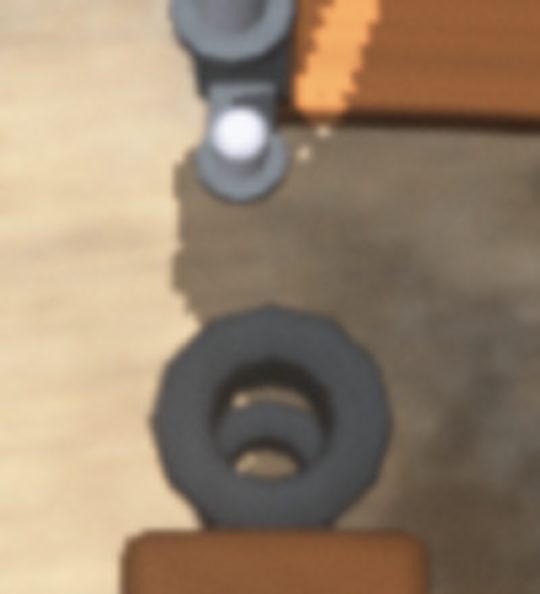

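```bash
python3 - <<'E'
from h import *
import pickle;c=pickle.load(open("w2.pkl","rb"))
g=lambda p:((p[0]+.5)/5.4-.5+200,(p[1]+.5)/5.4-.5)
W=lambda p,z:on_z("wrist",*g(p),z,c)[:2].round(1)
print("pin low top",W((240,131),50),"bracket low",W((241.5,157),34),"bracket up",W((235,-1),108))
print(" edges up L/R",W((172,0),108),W((298,0),108)," low L/R",W((195,157),34),W((288,157),34))
S=W((271.5,424),157.3);print("socket",S,"edges",W((153,424),157.3),W((390,424),157.3))
tcp=np.array([483.1,21.3]);e=np.array([np.cos(-1.661+np.pi/2),np.sin(-1.661+np.pi/2)]);v=S-tcp;print("socket rel along/perp",v@e,e[0]*v[1]-e[1]*v[0], e)
n=np.array([628.8,7.5]);yc=np.array([np.sin(np.radians(5.2)),np.cos(np.radians(5.2))])
for p in(W((240,131),50),W((241.5,157),34),W((235,-1),108)):print("shift along cup y",(p-n)@yc," x",(p-n)@np.array([yc[1],-yc[0]]))
E
```

```text
pin low top [631.2  12. ] bracket low [631.2  12. ] bracket up [632.2  11.6]
 edges up L/R [632.9  19.4] [631.3   3.7]  low L/R [632.   19.9] [630.5   4.2]
socket [569.7  12.7] edges [570.8  23.6] [568.8   1.7]
socket rel along/perp 87.02261961058797 -0.7639869834714954 [ 0.99593441 -0.0900814 ]
shift along cup y 4.698997986246547  x 1.9822759457884085
shift along cup y 4.698997986246547  x 1.9822759457884085
shift along cup y 4.391276806997938  x 3.0144133764834913
```

Emit:
jog_arm([
  {"gripper": 1, "translation": [0.12, -0.002, 0], "dr": [0, 0, 0]},
  {"gripper": 1, "translation": [0.12, -0.002, 0], "dr": [0, 0, 0]},
  {"gripper": 1, "translation": [0.12, -0.002, 0], "dr": [0, 0, 0]},
  {"gripper": 1, "translation": [0.08, -0.002, 0], "dr": [0, 0, 0]},
  {"gripper": 1, "translation": [0.04, 0, 0], "dr": [0, 0, 0]},
  {"gripper": 1, "translation": [0, 0, 0], "dr": [0, 0, 0]},
  {"gripper": 1, "translation": [0, 0, 0], "dr": [0, 0, 0]},
  {"gripper": 1, "translation": [0, 0, 0], "dr": [0, 0, 0]},
])

```text
clock: 6.33
eef_pos: [530.7, 20.5, 191.0]
tcp_rot: [3.141, -0.0, -1.661]
contact_force: [-0.4, 0.6, -3.0]
opening: 0.24
```

```bash
python3 - <<'E'
from h import *
import pickle
s=r.sense();print(s["clock"],s["eef_pos"].round(1),s["tcp_rot"].round(4),s["contact_force"],s["wrist_torque"].round(3))
c=r.calibration("wrist");a=r.grab_frame("wrist");cv2.imwrite("pics/w3.png",a);pickle.dump(c,open("w3.pkl","wb"))
cv2.imwrite("pics/w3c.png",cv2.resize(a[0:110,200:300],None,fx=5.4,fy=5.4,interpolation=cv2.INTER_CUBIC))
E
```

```text
6.3333 [530.7  20.5 191. ] [ 3.1406e+00 -1.0000e-04 -1.6612e+00] [-0.40904799  0.62201682 -3.04735989] [ 0.018 -0.003  0.029]
```

View pics/w3c.png

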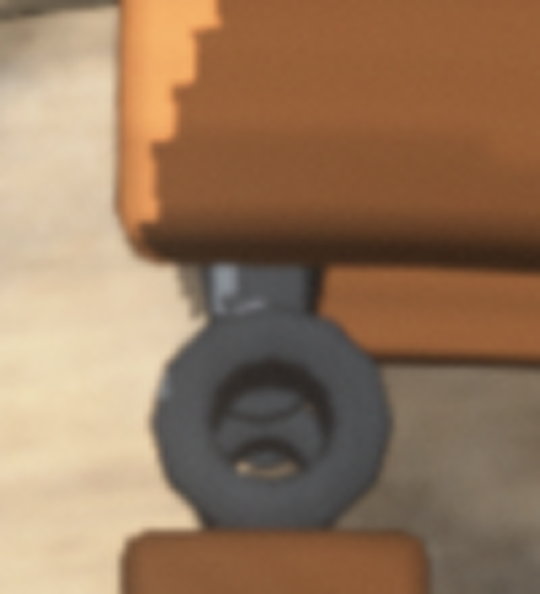

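Emit:
jog_arm([
  {"gripper": 1, "translation": [0.06, 0, 0], "dr": [0, 0, 0]},
  {"gripper": 1, "translation": [0.06, 0, 0], "dr": [0, 0, 0]},
  {"gripper": 1, "translation": [0.024, 0, 0], "dr": [0, 0, 0]},
  {"gripper": 1, "translation": [0, 0, -0.03], "dr": [0, 0, 0]},
  {"gripper": 1, "translation": [0, 0, -0.03], "dr": [0, 0, 0]},
  {"gripper": 1, "translation": [0, 0, -0.03], "dr": [0, 0, 0]},
  {"gripper": 1, "translation": [0, 0, 0], "dr": [0, 0, 0]},
  {"gripper": 1, "translation": [0, 0, 0], "dr": [0, 0, 0]},
  {"gripper": 1, "translation": [0, 0, 0], "dr": [0, 0, 0]},
])

```text
clock: 7.13
eef_pos: [545.6, 20.5, 182.2]
tcp_rot: [3.142, -0.0, -1.661]
contact_force: [0.5, -0.3, -1.7]
opening: 0.242
```

Emit:
jog_arm([
  {"gripper": 1, "translation": [0, 0, -0.01], "dr": [0, 0, 0]},
  {"gripper": 1, "translation": [0, 0, -0.01], "dr": [0, 0, 0]},
  {"gripper": 1, "translation": [0, 0, -0.01], "dr": [0, 0, 0]},
  {"gripper": 1, "translation": [0, 0, -0.01], "dr": [0, 0, 0]},
  {"gripper": 1, "translation": [0, 0, 0], "dr": [0, 0, 0]},
  {"gripper": 1, "translation": [0, 0, 0], "dr": [0, 0, 0]},
])

```text
clock: 7.63
eef_pos: [545.6, 20.5, 178.2]
tcp_rot: [3.141, 0.0, -1.661]
contact_force: [-0.3, 0.8, -3.0]
opening: 0.245
```

```bash
cat > st.py <<'E'
from h import *
s=r.sense();print(s["clock"],s["eef_pos"].round(1),s["tcp_rot"].round(4),s["contact_force"].round(2),s["wrist_torque"].round(3),s["opening"])
E
python3 st.py
```

```text
7.6333 [545.6  20.5 178.2] [ 3.1415  0.     -1.6612] [-0.28  0.77 -3.02] [0.007 0.069 0.048] 0.24502505875026576
```

Emit:
jog_arm([
  {"gripper": 1, "translation": [0, 0, -0.01], "dr": [0, 0, 0]},
  {"gripper": 1, "translation": [0, 0, -0.01], "dr": [0, 0, 0]},
  {"gripper": 1, "translation": [0, 0, 0], "dr": [0, 0, 0]},
  {"gripper": 1, "translation": [0, 0, 0], "dr": [0, 0, 0]},
])

```text
clock: 7.97
eef_pos: [545.6, 20.5, 176.3]
tcp_rot: [3.142, -0.0, -1.661]
contact_force: [-0.3, 0.2, -2.9]
opening: 0.244
```

```bash
python3 st.py
```

```text
7.9667 [545.6  20.5 176.3] [ 3.1416 -0.     -1.6612] [-0.32  0.17 -2.89] [-0.046  0.063 -0.021] 0.24355670492688897
```

Socket end is at about 48.5, below the pin top (50), with no contact force yet. Continuing gently.

Emit:
jog_arm([
  {"gripper": 1, "translation": [0, 0, -0.01], "dr": [0, 0, 0]},
  {"gripper": 1, "translation": [0, 0, -0.01], "dr": [0, 0, 0]},
  {"gripper": 1, "translation": [0, 0, 0], "dr": [0, 0, 0]},
  {"gripper": 1, "translation": [0, 0, 0], "dr": [0, 0, 0]},
])

```text
clock: 8.3
eef_pos: [545.4, 20.5, 174.0]
tcp_rot: [3.141, -0.0, -1.661]
contact_force: [-0.6, -0.9, -3.0]
opening: 0.244
```

```bash
python3 st.py
```

```text
8.3 [545.4  20.5 174. ] [ 3.1410e+00 -1.0000e-04 -1.6612e+00] [-0.61 -0.89 -2.96] [-0.134  0.262  0.008] 0.2438150451481176
```

Emit:
jog_arm([
  {"gripper": 1, "translation": [-0.008, -0.005, 0], "dr": [0, 0, 0]},
  {"gripper": 1, "translation": [0, 0, -0.01], "dr": [0, 0, 0]},
  {"gripper": 1, "translation": [0, 0, 0], "dr": [0, 0, 0]},
  {"gripper": 1, "translation": [0, 0, 0], "dr": [0, 0, 0]},
])

```text
clock: 8.63
eef_pos: [545.0, 20.0, 173.3]
tcp_rot: [-3.141, 0.0, -1.661]
contact_force: [-0.6, 0.5, -3.3]
opening: 0.241
```

```bash
python3 st.py
```

```text
8.6333 [545.   20.  173.3] [-3.1414e+00  1.0000e-04 -1.6613e+00] [-0.58  0.51 -3.31] [ 0.012  0.012 -0.012] 0.24095418261527024
```

Emit:
jog_arm([
  {"gripper": 1, "translation": [0, 0, -0.01], "dr": [0, 0, 0]},
  {"gripper": 1, "translation": [0, 0, -0.01], "dr": [0, 0, 0]},
  {"gripper": 1, "translation": [0, 0, -0.01], "dr": [0, 0, 0]},
  {"gripper": 1, "translation": [0, 0, -0.01], "dr": [0, 0, 0]},
  {"gripper": 1, "translation": [0, 0, 0], "dr": [0, 0, 0]},
  {"gripper": 1, "translation": [0, 0, 0], "dr": [0, 0, 0]},
])

```text
clock: 9.13
eef_pos: [544.8, 20.0, 169.2]
tcp_rot: [3.141, 0.0, -1.661]
contact_force: [0.1, 0.1, -3.0]
opening: 0.241
```

```bash
python3 st.py
```

```text
9.1333 [544.8  20.  169.2] [ 3.1414  0.     -1.6612] [ 0.06  0.13 -3.03] [-0.023  0.014  0.017] 0.24121056978407177
```

Emit:
jog_arm([
  {"gripper": 1, "translation": [0, 0, -0.01], "dr": [0, 0, 0]},
  {"gripper": 1, "translation": [0, 0, -0.01], "dr": [0, 0, 0]},
  {"gripper": 1, "translation": [0, 0, -0.01], "dr": [0, 0, 0]},
  {"gripper": 1, "translation": [0, 0, -0.01], "dr": [0, 0, 0]},
  {"gripper": 1, "translation": [0, 0, -0.01], "dr": [0, 0, 0]},
  {"gripper": 1, "translation": [0, 0, 0], "dr": [0, 0, 0]},
  {"gripper": 1, "translation": [0, 0, 0], "dr": [0, 0, 0]},
])

```text
clock: 9.72
eef_pos: [544.8, 20.0, 164.2]
tcp_rot: [3.141, -0.0, -1.661]
contact_force: [-0.0, 0.3, -3.1]
opening: 0.244
```

```bash
python3 st.py
```

```text
9.7167 [544.8  20.  164.2] [ 3.1414 -0.     -1.6612] [-0.    0.33 -3.1 ] [0.043 0.031 0.03 ] 0.2442005762689406
```

Emit:
jog_arm([
  {"gripper": 1, "translation": [0, 0, -0.008], "dr": [0, 0, 0]},
  {"gripper": 1, "translation": [0, 0, -0.008], "dr": [0, 0, 0]},
  {"gripper": 1, "translation": [0, 0, -0.005], "dr": [0, 0, 0]},
  {"gripper": 1, "translation": [0, 0, 0], "dr": [0, 0, 0]},
  {"gripper": 1, "translation": [0, 0, 0], "dr": [0, 0, 0]},
])

```text
clock: 10.13
eef_pos: [544.8, 20.0, 162.1]
tcp_rot: [3.142, -0.0, -1.661]
contact_force: [-0.0, -0.9, -3.1]
opening: 0.239
```

```bash
python3 st.py
```

```text
10.1333 [544.8  20.  162.1] [ 3.1416 -0.     -1.6612] [-0.02 -0.93 -3.08] [-0.01  0.02  0.1 ] 0.23932220905471532
```

Expected seat is at about 161.8. I'll lower in 0.5 mm steps until Fz rises.

Emit:
jog_arm([
  {"gripper": 1, "translation": [0, 0, -0.005], "dr": [0, 0, 0]},
  {"gripper": 1, "translation": [0, 0, -0.005], "dr": [0, 0, 0]},
  {"gripper": 1, "translation": [0, 0, 0], "dr": [0, 0, 0]},
  {"gripper": 1, "translation": [0, 0, 0], "dr": [0, 0, 0]},
])

```text
clock: 10.47
eef_pos: [544.8, 20.0, 161.5]
tcp_rot: [-3.142, 0.0, -1.661]
contact_force: [-2.0, -0.0, 2.5]
opening: 0.244
```

```bash
python3 st.py
```

```text
10.4667 [544.8  20.  161.5] [-3.1415  0.     -1.6612] [-2.03 -0.01  2.52] [-0.03   0.28   0.017] 0.2437735334162067
```

Emit:
jog_arm([
  {"gripper": 0.4, "translation": [0, 0, 0], "dr": [0, 0, 0]},
  {"gripper": 0.2, "translation": [0, 0, 0], "dr": [0, 0, 0]},
  {"gripper": -0.1, "translation": [0, 0, 0], "dr": [0, 0, 0]},
  {"gripper": -0.3, "translation": [0, 0, 0], "dr": [0, 0, 0]},
  {"gripper": -0.3, "translation": [0, 0, 0], "dr": [0, 0, 0]},
  {"gripper": -0.3, "translation": [0, 0, 0], "dr": [0, 0, 0]},
  {"gripper": -0.3, "translation": [0, 0, 0.15], "dr": [0, 0, 0]},
  {"gripper": -0.3, "translation": [0, 0, 0.25], "dr": [0, 0, 0]},
  {"gripper": -0.3, "translation": [0, 0, 0.3], "dr": [0, 0, 0]},
  {"gripper": -0.3, "translation": [0, 0, 0.3], "dr": [0, 0, 0]},
  {"gripper": 0.5, "translation": [0, 0, 0], "dr": [0, 0, 0]},
  {"gripper": 1, "translation": [0, 0, 0], "dr": [0, 0, 0]},
])

```text
clock: 11.47
eef_pos: [545.9, 20.0, 262.9]
tcp_rot: [-3.138, 0.0, -1.661]
contact_force: [-0.0, 0.7, -1.2]
opening: 0.382
```

```bash
python3 st.py; python3 - <<'E'
from h import *
import pickle
c=r.calibration("wrist");a=r.grab_frame("wrist");pickle.dump(c,open("w4.pkl","wb"))
b=r.grab_frame("scene")
o=np.zeros((384,800,3),np.uint8);o[:,:400]=a[:, 50:450];o[:,400:]=cv2.resize(b[140:268,217:350],(400,384),interpolation=cv2.INTER_CUBIC);cv2.imwrite("pics/w4.png",o)
E
```

```text
11.4667 [545.9  20.  262.9] [-3.1378e+00  5.0000e-04 -1.6612e+00] [-0.03  0.72 -1.19] [-0.016 -0.007 -0.006] 0.3824040183346027
```

View pics/w4.png

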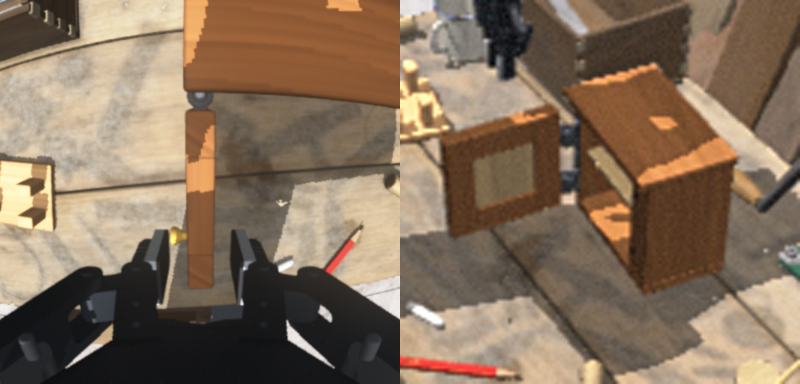

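The door is hung square on both pintles with the gripper clear. Next I'll work out the pushing arc: shut fingers, TCP z 153, on the top rail.

```bash
python3 - <<'E'
import numpy as np
H=np.array([631.5,12.]);rho=125
def P(a,d):
    p=np.radians(-95.2+a);return H+rho*np.array([np.sin(p),-np.cos(p)])-d*np.array([np.cos(p),np.sin(p)])
A=list(range(0,97,6))
w=[P(0,40)]+[P(a,25-3*a/90) for a in A]
print(w[0].round(1))
for i in range(1,len(w)): print(A[i-1],w[i].round(1),(w[i]-w[i-1]).round(1))
E
```

```text
[510.6  63.2]
0 [509.3  48.2] [ -1.4 -14.9]
6 [506.2  35.1] [ -3.1 -13.2]
12 [504.5  21.6] [ -1.7 -13.4]
18 [504.2   8.1] [ -0.3 -13.5]
24 [505.4  -5.4] [  1.2 -13.5]
30 [508.  -18.6] [  2.6 -13.3]
36 [511.9 -31.6] [  4.  -12.9]
42 [517.3 -44. ] [  5.3 -12.4]
48 [523.9 -55.8] [  6.6 -11.8]
54 [531.7 -66.8] [  7.8 -11. ]
60 [540.7 -76.9] [  8.9 -10.1]
66 [550.6 -86. ] [10.  -9.1]
72 [561.5 -94. ] [10.9 -8. ]
78 [ 573.1 -100.8] [11.7 -6.8]
84 [ 585.4 -106.3] [12.3 -5.5]
90 [ 598.3 -110.5] [12.8 -4.2]
96 [ 611.4 -113.3] [13.2 -2.8]
```

Emit:
jog_arm([
  {"gripper": 1, "translation": [-0.12, 0.143, 0], "dr": [0, 0, 0]},
  {"gripper": 1, "translation": [-0.12, 0.143, 0], "dr": [0, 0, 0]},
  {"gripper": 1, "translation": [-0.113, 0.144, 0], "dr": [0, 0, 0]},
  {"gripper": 1, "translation": [0, 0, -0.2], "dr": [0, 0, 0]},
  {"gripper": 1, "translation": [0, 0, -0.25], "dr": [0, 0, 0]},
  {"gripper": 1, "translation": [0, 0, -0.25], "dr": [0, 0, 0]},
  {"gripper": 1, "translation": [0, 0, -0.25], "dr": [0, 0, 0]},
  {"gripper": 1, "translation": [0, 0, -0.14], "dr": [0, 0, 0]},
  {"gripper": 1, "translation": [0, 0, 0], "dr": [0, 0, 0]},
  {"gripper": 1, "translation": [0, 0, 0], "dr": [0, 0, 0]},
])

```text
clock: 12.4
eef_pos: [508.3, 62.9, 150.7]
tcp_rot: [3.138, -0.001, -1.661]
contact_force: [-0.1, 0.4, 0.2]
opening: -0.0
```

```bash
python3 st.py
```

```text
12.4 [508.3  62.9 150.7] [ 3.1378e+00 -8.0000e-04 -1.6612e+00] [-0.06  0.36  0.19] [-0.033  0.01   0.028] -0.0003062760058721343
```

Emit:
jog_arm([
  {"gripper": 1, "translation": [0, -0.05, 0.01], "dr": [0, 0, 0]},
  {"gripper": 1, "translation": [0, -0.05, 0.01], "dr": [0, 0, 0]},
  {"gripper": 1, "translation": [0, -0.04, 0], "dr": [0, 0, 0]},
  {"gripper": 1, "translation": [-0.01, -0.044, 0], "dr": [0, 0, 0]},
  {"gripper": 1, "translation": [-0.01, -0.044, 0], "dr": [0, 0, 0]},
  {"gripper": 1, "translation": [-0.01, -0.044, 0], "dr": [0, 0, 0]},
  {"gripper": 1, "translation": [-0.005, -0.045, 0], "dr": [0, 0, 0]},
  {"gripper": 1, "translation": [-0.005, -0.045, 0], "dr": [0, 0, 0]},
  {"gripper": 1, "translation": [-0.005, -0.045, 0], "dr": [0, 0, 0]},
  {"gripper": 1, "translation": [0, -0.045, 0], "dr": [0, 0, 0]},
  {"gripper": 1, "translation": [0, -0.045, 0], "dr": [0, 0, 0]},
  {"gripper": 1, "translation": [0, -0.045, 0], "dr": [0, 0, 0]},
])

```text
clock: 13.4
eef_pos: [505.1, 8.3, 154.2]
tcp_rot: [3.142, -0.0, -1.661]
contact_force: [0.5, 0.9, 1.0]
opening: -0.002
```

```bash
python3 st.py
```

```text
13.4 [505.1   8.3 154.2] [ 3.1416 -0.     -1.6612] [0.53 0.86 0.98] [ 0.014 -0.028  0.083] -0.0016439403252578133
```

Tracking the arc; forces stay below 2 N. Continuing 18°→66°.

Emit:
jog_arm([
  {"gripper": 1, "translation": [0.004, -0.045, 0], "dr": [0, 0, 0]},
  {"gripper": 1, "translation": [0.004, -0.045, 0], "dr": [0, 0, 0]},
  {"gripper": 1, "translation": [0.004, -0.045, 0], "dr": [0, 0, 0]},
  {"gripper": 1, "translation": [0.009, -0.044, 0], "dr": [0, 0, 0]},
  {"gripper": 1, "translation": [0.009, -0.044, 0], "dr": [0, 0, 0]},
  {"gripper": 1, "translation": [0.009, -0.044, 0], "dr": [0, 0, 0]},
  {"gripper": 1, "translation": [0.013, -0.043, 0], "dr": [0, 0, 0]},
  {"gripper": 1, "translation": [0.013, -0.043, 0], "dr": [0, 0, 0]},
  {"gripper": 1, "translation": [0.013, -0.043, 0], "dr": [0, 0, 0]},
  {"gripper": 1, "translation": [0.018, -0.041, 0], "dr": [0, 0, 0]},
  {"gripper": 1, "translation": [0.018, -0.041, 0], "dr": [0, 0, 0]},
  {"gripper": 1, "translation": [0.018, -0.041, 0], "dr": [0, 0, 0]},
])

```text
clock: 14.4
eef_pos: [518.4, -43.5, 154.2]
tcp_rot: [-3.142, 0.0, -1.661]
contact_force: [0.4, 0.7, 0.3]
opening: 0.003
```

Emit:
jog_arm([
  {"gripper": 1, "translation": [0.022, -0.039, 0], "dr": [0, 0, 0]},
  {"gripper": 1, "translation": [0.022, -0.039, 0], "dr": [0, 0, 0]},
  {"gripper": 1, "translation": [0.022, -0.039, 0], "dr": [0, 0, 0]},
  {"gripper": 1, "translation": [0.026, -0.037, 0], "dr": [0, 0, 0]},
  {"gripper": 1, "translation": [0.026, -0.037, 0], "dr": [0, 0, 0]},
  {"gripper": 1, "translation": [0.026, -0.037, 0], "dr": [0, 0, 0]},
  {"gripper": 1, "translation": [0.03, -0.034, 0], "dr": [0, 0, 0]},
  {"gripper": 1, "translation": [0.03, -0.034, 0], "dr": [0, 0, 0]},
  {"gripper": 1, "translation": [0.03, -0.034, 0], "dr": [0, 0, 0]},
  {"gripper": 1, "translation": [0.033, -0.03, 0], "dr": [0, 0, 0]},
  {"gripper": 1, "translation": [0.033, -0.03, 0], "dr": [0, 0, 0]},
  {"gripper": 1, "translation": [0.033, -0.03, 0], "dr": [0, 0, 0]},
])

```text
clock: 15.4
eef_pos: [551.9, -85.4, 154.2]
tcp_rot: [-3.142, -0.0, -1.661]
contact_force: [0.2, -0.1, 0.1]
opening: 0.002
```

```bash
python3 st.py; python3 - <<'E'
from h import *
a=r.grab_frame("wrist");cv2.imwrite("pics/w5.png",a)
E
```

```text
15.4 [551.9 -85.4 154.2] [-3.1416 -0.     -1.6612] [ 0.15 -0.12  0.05] [ 0.009 -0.043 -0.01 ] 0.0015836894970436793
```

View pics/w5.png

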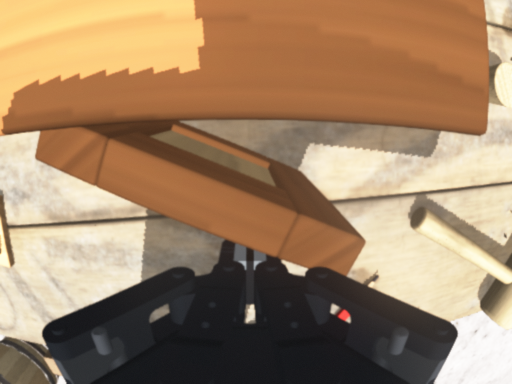

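The wrist view shows the fingers on the door's front near (250,250) px, with the door about 25° from shut. Slowing down.

Emit:
jog_arm([
  {"gripper": 1, "translation": [0.027, -0.02, 0], "dr": [0, 0, 0]},
  {"gripper": 1, "translation": [0.027, -0.02, 0], "dr": [0, 0, 0]},
  {"gripper": 1, "translation": [0.027, -0.02, 0], "dr": [0, 0, 0]},
  {"gripper": 1, "translation": [0.027, -0.02, 0], "dr": [0, 0, 0]},
  {"gripper": 1, "translation": [0.029, -0.017, 0], "dr": [0, 0, 0]},
  {"gripper": 1, "translation": [0.029, -0.017, 0], "dr": [0, 0, 0]},
  {"gripper": 1, "translation": [0.029, -0.017, 0], "dr": [0, 0, 0]},
  {"gripper": 1, "translation": [0.029, -0.017, 0], "dr": [0, 0, 0]},
  {"gripper": 1, "translation": [0.025, -0.011, 0], "dr": [0, 0, 0]},
  {"gripper": 1, "translation": [0.025, -0.011, 0], "dr": [0, 0, 0]},
  {"gripper": 1, "translation": [0.02, -0.01, 0], "dr": [0, 0, 0]},
  {"gripper": 1, "translation": [0.02, -0.01, 0], "dr": [0, 0, 0]},
])

```text
clock: 16.45
eef_pos: [583.1, -104.2, 154.2]
tcp_rot: [3.142, 0.0, -1.661]
contact_force: [0.5, 0.8, 0.6]
opening: 0.001
```

```bash
python3 st.py
```

```text
16.45 [ 583.1 -104.2  154.2] [ 3.1415  0.     -1.6612] [0.5  0.83 0.56] [ 0.035  0.043 -0.017] 0.0010090172266319542
```

Emit:
jog_arm([
  {"gripper": 1, "translation": [0.015, -0.005, 0], "dr": [0, 0, 0]},
  {"gripper": 1, "translation": [0.015, -0.005, 0], "dr": [0, 0, 0]},
  {"gripper": 1, "translation": [0.015, -0.005, 0], "dr": [0, 0, 0]},
  {"gripper": 1, "translation": [0.015, -0.005, 0], "dr": [0, 0, 0]},
  {"gripper": 1, "translation": [0.015, -0.005, 0], "dr": [0, 0, 0]},
  {"gripper": 1, "translation": [0.015, -0.005, 0], "dr": [0, 0, 0]},
  {"gripper": 1, "translation": [0, 0, 0], "dr": [0, 0, 0]},
])

```text
clock: 17.03
eef_pos: [592.3, -107.2, 154.2]
tcp_rot: [-3.141, -0.0, -1.661]
contact_force: [-0.5, 0.0, 0.5]
opening: 0.003
```

```bash
python3 st.py
```

```text
17.0333 [ 592.3 -107.2  154.2] [-3.1413 -0.     -1.6612] [-0.45  0.01  0.52] [0.036 0.044 0.048] 0.003333891210569831
```

Emit:
jog_arm([
  {"gripper": 1, "translation": [0.01, -0.003, 0], "dr": [0, 0, 0]},
  {"gripper": 1, "translation": [0.01, -0.003, 0], "dr": [0, 0, 0]},
  {"gripper": 1, "translation": [0.01, 0, 0], "dr": [0, 0, 0]},
  {"gripper": 1, "translation": [0, 0, 0], "dr": [0, 0, 0]},
  {"gripper": 1, "translation": [0, 0, 0], "dr": [0, 0, 0]},
])

```text
clock: 17.45
eef_pos: [595.0, -107.7, 154.2]
tcp_rot: [-3.142, -0.0, -1.661]
contact_force: [-0.7, 0.1, 0.0]
opening: 0.001
```

```bash
python3 st.py
```

```text
17.45 [ 595.  -107.7  154.2] [-3.1415 -0.     -1.6612] [-0.71  0.11  0.01] [-0.008  0.008 -0.01 ] 0.0005268181262866028
```

Emit:
jog_arm([
  {"gripper": 1, "translation": [0.01, 0, 0], "dr": [0, 0, 0]},
  {"gripper": 1, "translation": [0.01, 0, 0], "dr": [0, 0, 0]},
  {"gripper": 1, "translation": [0, 0, 0], "dr": [0, 0, 0]},
  {"gripper": 1, "translation": [0, 0, 0], "dr": [0, 0, 0]},
])

```text
clock: 17.78
eef_pos: [597.0, -107.7, 154.2]
tcp_rot: [-3.142, 0.0, -1.661]
contact_force: [0.4, 0.2, -0.6]
opening: -0.001
```

```bash
python3 st.py
```

```text
17.7833 [ 597.  -107.7  154.2] [-3.1415  0.     -1.6612] [ 0.38  0.22 -0.6 ] [0.013 0.024 0.018] -0.0014069172568870628
```

Emit:
jog_arm([
  {"gripper": 1, "translation": [0.01, 0, 0], "dr": [0, 0, 0]},
  {"gripper": 1, "translation": [0.01, 0, 0], "dr": [0, 0, 0]},
  {"gripper": 1, "translation": [0, 0, 0], "dr": [0, 0, 0]},
  {"gripper": 1, "translation": [0, 0, 0], "dr": [0, 0, 0]},
])

```text
clock: 18.12
eef_pos: [597.4, -107.7, 153.9]
tcp_rot: [3.138, -0.0, -1.661]
contact_force: [-6.4, -0.5, 4.5]
opening: 0.004
```

```bash
python3 st.py
```

```text
18.1167 [ 597.4 -107.7  153.9] [ 3.1381e+00 -1.0000e-04 -1.6611e+00] [-6.38 -0.48  4.47] [-0.095  1.071 -0.028] 0.0041991584671558346
```

The door stopped at the bumper with 6 N, at x=597 as predicted. Backing off and up, then checking.

Emit:
jog_arm([
  {"gripper": 1, "translation": [-0.02, 0, 0], "dr": [0, 0, 0]},
  {"gripper": 1, "translation": [-0.05, 0, 0], "dr": [0, 0, 0]},
  {"gripper": 1, "translation": [-0.2, 0, 0], "dr": [0, 0, 0]},
  {"gripper": 1, "translation": [-0.3, 0, 0], "dr": [0, 0, 0]},
  {"gripper": 1, "translation": [-0.2, 0, 0.2], "dr": [0, 0, 0]},
  {"gripper": 1, "translation": [0, 0, 0.4], "dr": [0, 0, 0]},
  {"gripper": 1, "translation": [0, 0, 0.3], "dr": [0, 0, 0]},
  {"gripper": 1, "translation": [0, 0, 0], "dr": [0, 0, 0]},
  {"gripper": 1, "translation": [0, 0, 0], "dr": [0, 0, 0]},
])

```text
clock: 18.87
eef_pos: [523.0, -107.9, 246.3]
tcp_rot: [-3.137, -0.0, -1.661]
contact_force: [-0.2, 1.0, -1.0]
opening: 0.0
```

```bash
python3 st.py; python3 - <<'E'
from h import *
a=r.grab_frame("wrist");b=r.grab_frame("scene")
o=np.zeros((500,800,3),np.uint8)
o[:,:400]=cv2.resize(a[0:250,130:330],(400,500),interpolation=cv2.INTER_CUBIC);o[:,400:]=cv2.resize(b[130:255,250:350],(400,500),interpolation=cv2.INTER_CUBIC);cv2.imwrite("pics/w6.png",o)
E
```

```text
18.8667 [ 523.  -107.9  246.3] [-3.1367e+00 -5.0000e-04 -1.6613e+00] [-0.24  1.03 -1.01] [-0.002 -0.065 -0.016] 0.000442370240727157
```

View pics/w6.png

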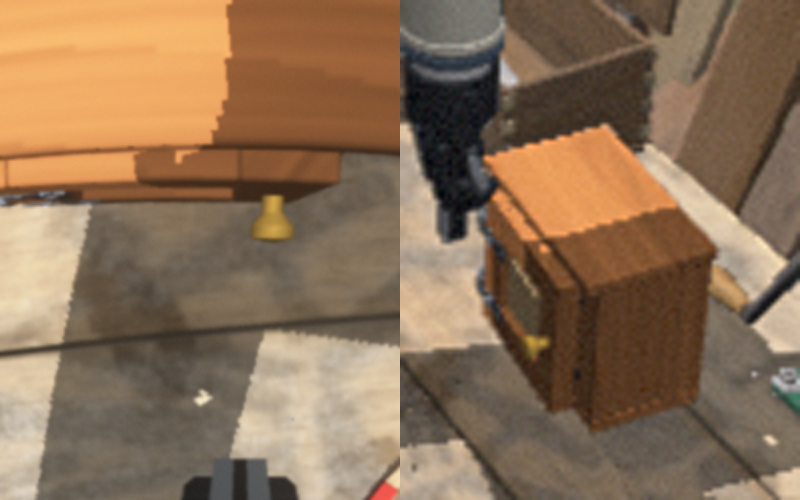

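```bash
python3 - <<'E'
from h import *
a=cv2.imread("pics/w6.png")[:,:400]
c=r.calibration("wrist")
def W(p,z):return on_z("wrist",(p[0]+.5)/2-.5+130,(p[1]+.5)/2-.5,z,c)[:2]
g=cv2.cvtColor(a,cv2.COLOR_BGR2GRAY).astype(float)
R=np.array([np.cos(np.radians(-5.2)),np.sin(np.radians(-5.2))])
N=np.array([-R[1],R[0]]);O=np.array([690.6,-85.5])
for x in(60,150,180,210,250,290,320):
    col=g[:,x-2:x+3].mean(1);d=np.diff(col);rows=[y for y in range(130,215) if abs(d[y])>=5 and abs(d[y])==abs(d[max(0,y-4):y+5]).max()]
    print(x,[(y,round(float((W((x,y),166)-O)@R),1),round(float((W((x,y),166)-O)@N),1)) for y in rows])
E
```

```text
60 [(155, -71.5, 21.8), (182, -80.8, 21.9), (194, -84.9, 21.9), (204, -88.3, 22.0)]
150 [(146, -70.3, -8.8), (178, -81.0, -8.8), (186, -83.7, -8.8), (201, -88.6, -8.7)]
180 [(144, -69.9, -18.6), (150, -71.9, -18.6), (162, -75.9, -18.6), (178, -81.3, -18.6), (188, -84.6, -18.6), (196, -87.2, -18.6), (202, -89.2, -18.6)]
210 [(144, -70.1, -28.4), (178, -81.4, -28.4), (188, -84.7, -28.4), (196, -87.4, -28.4), (202, -89.3, -28.4)]
250 [(149, -71.8, -41.3), (180, -82.1, -41.3), (202, -89.4, -41.3)]
290 [(149, -71.6, -54.2), (150, -72.0, -54.2), (180, -81.9, -54.3), (202, -89.2, -54.3)]
320 [(144, -69.6, -64.0), (151, -72.0, -64.0), (182, -82.4, -64.1), (190, -85.0, -64.1)]
```

The door is within about 0.013 rad of shut, possibly a slight rebound. There's plenty of time, so one more soft press with a slow release.

Emit:
jog_arm([
  {"gripper": 1, "translation": [0, 0, -0.3], "dr": [0, 0, 0]},
  {"gripper": 1, "translation": [0, 0, -0.4], "dr": [0, 0, 0]},
  {"gripper": 1, "translation": [0.2, 0, -0.2], "dr": [0, 0, 0]},
  {"gripper": 1, "translation": [0.25, 0, 0], "dr": [0, 0, 0]},
  {"gripper": 1, "translation": [0.15, 0, 0], "dr": [0, 0, 0]},
  {"gripper": 1, "translation": [0.05, 0, 0], "dr": [0, 0, 0]},
  {"gripper": 1, "translation": [0.02, 0, 0], "dr": [0, 0, 0]},
  {"gripper": 1, "translation": [0.01, 0, 0], "dr": [0, 0, 0]},
  {"gripper": 1, "translation": [0.01, 0, 0], "dr": [0, 0, 0]},
  {"gripper": 1, "translation": [0.01, 0, 0], "dr": [0, 0, 0]},
  {"gripper": 1, "translation": [0.01, 0, 0], "dr": [0, 0, 0]},
  {"gripper": 1, "translation": [0, 0, 0], "dr": [0, 0, 0]},
])

```text
clock: 19.97
eef_pos: [592.8, -107.8, 154.5]
tcp_rot: [-3.141, -0.0, -1.661]
contact_force: [0.7, -0.1, 1.4]
opening: 0.001
```

```bash
python3 st.py
```

```text
19.9667 [ 592.8 -107.8  154.5] [-3.1412 -0.     -1.6613] [ 0.67 -0.05  1.4 ] [-0.001 -0.008 -0.007] 0.0007401885492869003
```

Emit:
jog_arm([
  {"gripper": 1, "translation": [0.01, 0, 0], "dr": [0, 0, 0]},
  {"gripper": 1, "translation": [0.01, 0, 0], "dr": [0, 0, 0]},
  {"gripper": 1, "translation": [0.01, 0, 0], "dr": [0, 0, 0]},
  {"gripper": 1, "translation": [0.005, 0, 0], "dr": [0, 0, 0]},
  {"gripper": 1, "translation": [0.005, 0, 0], "dr": [0, 0, 0]},
  {"gripper": 1, "translation": [0, 0, 0], "dr": [0, 0, 0]},
  {"gripper": 1, "translation": [0, 0, 0], "dr": [0, 0, 0]},
])

```text
clock: 20.55
eef_pos: [596.9, -107.7, 154.1]
tcp_rot: [3.141, 0.0, -1.661]
contact_force: [0.2, 0.1, 0.0]
opening: 0.005
```

```bash
python3 st.py
```

```text
20.55 [ 596.9 -107.7  154.1] [ 3.1414  0.     -1.6612] [0.23 0.15 0.01] [ 0.018 -0.022  0.005] 0.004917537932001346
```

Emit:
jog_arm([
  {"gripper": 1, "translation": [0.004, 0, 0], "dr": [0, 0, 0]},
  {"gripper": 1, "translation": [0.004, 0, 0], "dr": [0, 0, 0]},
  {"gripper": 1, "translation": [0, 0, 0], "dr": [0, 0, 0]},
  {"gripper": 1, "translation": [0, 0, 0], "dr": [0, 0, 0]},
])

```text
clock: 20.88
eef_pos: [597.3, -107.7, 154.1]
tcp_rot: [3.141, -0.0, -1.661]
contact_force: [-2.7, -1.0, 1.8]
opening: 0.006
```

```bash
python3 st.py
```

```text
20.8833 [ 597.3 -107.7  154.1] [ 3.1406 -0.     -1.6612] [-2.73 -1.04  1.82] [-0.063  0.478 -0.045] 0.006219225705618795
```

Emit:
jog_arm([
  {"gripper": 1, "translation": [-0.003, 0, 0], "dr": [0, 0, 0]},
  {"gripper": 1, "translation": [-0.003, 0, 0], "dr": [0, 0, 0]},
  {"gripper": 1, "translation": [-0.003, 0, 0], "dr": [0, 0, 0]},
  {"gripper": 1, "translation": [-0.005, 0, 0], "dr": [0, 0, 0]},
  {"gripper": 1, "translation": [-0.05, 0, 0], "dr": [0, 0, 0]},
  {"gripper": 1, "translation": [-0.2, 0, 0], "dr": [0, 0, 0]},
  {"gripper": 1, "translation": [-0.35, 0, 0], "dr": [0, 0, 0]},
  {"gripper": 1, "translation": [-0.15, 0, 0.2], "dr": [0, 0, 0]},
  {"gripper": 1, "translation": [0, 0, 0.4], "dr": [0, 0, 0]},
  {"gripper": 1, "translation": [0, 0, 0.3], "dr": [0, 0, 0]},
  {"gripper": 1, "translation": [0, 0, 0], "dr": [0, 0, 0]},
  {"gripper": 1, "translation": [0, 0, 0], "dr": [0, 0, 0]},
])

```text
clock: 21.88
eef_pos: [522.3, -108.0, 246.3]
tcp_rot: [-3.137, -0.001, -1.661]
contact_force: [-0.3, 0.3, -0.1]
opening: -0.007
```

```bash
python3 st.py; python3 - <<'E'
from h import *
c=r.calibration("wrist");a=r.grab_frame("wrist")
b=r.grab_frame("top");o=np.zeros((500,800,3),np.uint8)
o[:,:400]=cv2.resize(a[0:250,130:330],(400,500),interpolation=cv2.INTER_CUBIC);o[:300,400:]=cv2.resize(b[95:245,120:320],(400,300),interpolation=cv2.INTER_CUBIC);cv2.imwrite("pics/w7.png",o)
g=cv2.cvtColor(o[:,:400],cv2.COLOR_BGR2GRAY).astype(float)
R=np.array([np.cos(np.radians(-5.2)),np.sin(np.radians(-5.2))]);N=np.array([-R[1],R[0]]);O=np.array([690.6,-85.5])
for x in(60,150,210,250,290,320):
    d=np.diff(g[:,x-2:x+3].mean(1));y=172+int(np.argmax(abs(d[172:190])));z=140+int(np.argmax(abs(d[140:158])))
    f=lambda y,h:on_z("wrist",(x+.5)/2-.5+130,(y+.5)/2-.5,h,c)[:2]-O
    print(x,"door",(f(y,166)@R).round(1),(f(y,166)@N).round(1),"board",(f(z,170)@R).round(1))
E
```

```text
21.8833 [ 522.3 -108.   246.3] [-3.1371e+00 -5.0000e-04 -1.6613e+00] [-0.31  0.26 -0.15] [-0.038  0.037  0.013] -0.0065467854668500285
60 door -78.6 22.4 board -69.4
150 door -81.6 -8.7 board -67.9
210 door -82.7 -28.6 board -68.0
250 door -80.0 -41.7 board -69.8
290 door -79.9 -54.9 board -70.2
320 door -83.0 -64.9 board -69.9
```

View pics/w7.png

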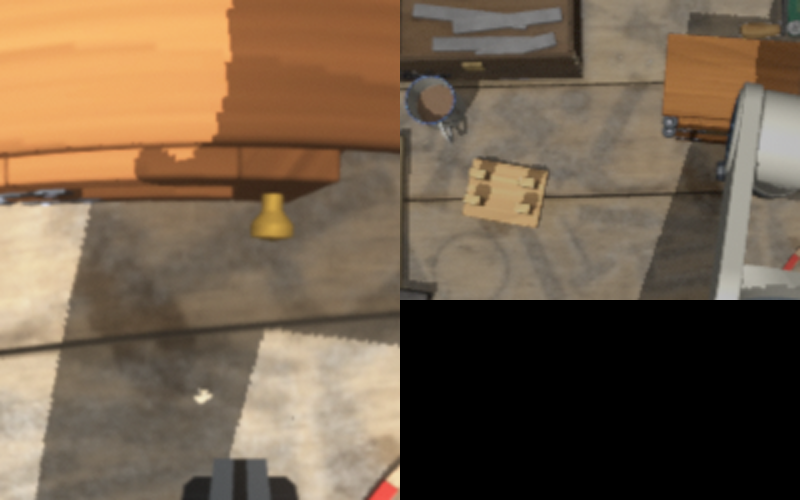

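The door sits flush against the cupboard, seated on its hinges. The stand is empty and the robot is clear, so I'm handing in.

```bash
python3 -c "
from rig import r
print(r.sign_off())"
```

```text
the job is handed in; nothing more can be done
None
```

The door is back on the cupboard and shut, and I handed the job in at about 22 s of the 67 s allowed.

- **Hanging:** I lifted the door from its stand, turned it about 174° and held it square open. The wrist camera put the pintles about 4.5 mm to the +y side of the mark. I lowered the sockets in steps of 1 mm or less. One light side touch showed near the start, and a small sideways correction cleared it. The door seated at a tool height of 161.5 mm, where about 161.8 was expected, and Fz rose from −3 to +2.5 N.
- **Shutting:** After letting go, I swung the door shut slowly with closed fingers on the top rail. The readings I took while it swung were under 2 N, and the bumper stop gave about 6 N.
- **Shut check that disagreed:** A first edge measurement showed the door about 0.013 rad off parallel, near the limit of what the camera can resolve. I pressed again softly: the stop came at the same place (2.7 N), and I released slowly. The edge measurement after that was too noisy (±2 mm) to settle it, but the picture shows the door flush under the board.
- **Bystanders:** The mug and the stand look undisturbed in the last view. I did not check the other bystanders individually at the end, though the arm never went near them.

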